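# Clamp the rack's sliding stop against the jar

### The arm

A 6-joint arm with a two-finger parallel gripper is mounted at the origin on the work surface. World frame = base frame: x ahead of the robot, y to its left, z up, the work surface at z = 0. Lengths are in m, angles in rad, forces in N, time in s.
With the tool pointing down it reaches from about 0.275 to 0.85 m from the base axis. Payload 19 kg.
Tool frame: the origin (TCP) lies between the finger pads, 19 mm behind the fingertips; this is the grasp point; z points along the fingers, y is the line along which they close (so a half turn about z gives the same grasp; the last joint's range is limited). The gripper opens to 85 mm and grips with 20 to 120 N. Pads are 22 mm wide; open, the fingers measure 114 mm over their backs; the gripper's body (76 mm by 85 mm) begins 54 mm behind the grasp point. The pads swing forward as they close: fully open they stand 13 mm farther back than shut.
Start: joints at [1.026, 0.15, 1.437, -0, 1.554, -0.134], TCP at [0.23, 0.527, 0.25] pointing down, gripper open.
Joint ranges: [-2.8, 2.8], [-0.68, 2.1], [0.12, 2.68], [-1.39, 4.53], [0.16, 2.79], [-2.81, 2.81]. Speed limits (rad/s): [1.89, 1.89, 2.22, 3.01, 3.01, 3.01].

### API

Orientations are given as a rotation vector (axis times angle).
In Python, from cell import env, effector, kinematics, monitor, snapshot, calibration, ticket gives the robot as it stands. Calls block until the motion is done:
- env.goto(position, orientation): joint-space move of the TCP to a pose.
- env.move_linear(position, rotation=None, feed=0.15, threshold=None): straight line of the TCP; rotation=None keeps the orientation; feed is the mean speed in m/s. With threshold (N) it stops when the force on the tool has changed by that much, and returns True; else False.
- env.goto_joints(angles): joint-space move.
- effector.move_gripper(opening): finger opening in m; the grip force is fixed at half the most; returns when the fingers have stopped.
- env.wait(seconds).
- kinematics.inverse_kinematics(position, orientation): joint angles nearest the present ones, or None.
- monitor.state(): the state.
- snapshot(name): name is "scene" or "side" or "wrist"; returns the picture (480x640x3 uint8, red, green, blue); there is no depth.
- calibration(name): a dict with "camera_matrix" (3x3 intrinsics, pixels), "rvec" (rotation vector, rad) and "tvec" (3), from world to camera coordinates, as OpenCV has them. Camera axes: x right, y down, z forward; pixel columns grow to the right and rows downward; lengths in m; the calibration is good to about 2 mm. A picture is of the moment at which its call begins: read the wrist's pose just before it. calibration takes no time and is no camera call; for the wrist camera it gives the pose at the moment of the call.
A pose or a line that the arm cannot do raises env.MotionError and nothing moves.
- ticket.close_job(): hands the job in; it is judged then, once.
The state is a dict: "clock": time; "joint_positions": joint angles; "joint_vel": joint speeds; "joint_torque": joint torques, N m; "tcp_pos": TCP position; "ee_rot": TCP orientation; "force": force on the tool from outside, world axes, zero at the start; "wrist_torque": the same for the moment, N m; "width": finger opening in m; "finger_force": force on a finger pad.
Only numpy, scipy, OpenCV 4.12 (cv2) and the standard library are available. Lean on these libraries where they do the work, as an engineer would, in place of code of your own. Each camera call takes 0.05 s, during which the arm holds its last target. There are 200 camera calls.

### The job

The sliding stop on the dish rack is clamped well away from the squat glass jar on the rack. Turn its knob loose, slide the stop until its plate touches the jar or all but touches it, shoving the jar by no more than a centimetre, then turn the knob fully tight and let go. Keep the jar upright and leave the tumbler, the tall jar and the colander where they are.

Things in the scene. Friction and masses are not known exactly. Their poses are not given: they have to be found in the camera images.
- rack: Fixed steel dish rack, 520 mm long (y), 240 mm deep (x). Origin at table height under its middle; x away from the robot, y along the rail, z up. Standing floor at z 55 mm. Square rail the whole length at x -100, z 54 to 70 mm. 8 mm wires the whole length at x -70, z 215 and x +115, z 200 mm: the front one bars a vertical approach to the knob. Wire frames close both ends.
- stop (a joint): Position of the sliding stop along the rack's y axis, m: 0 in the middle of the rack, positive towards +y, ends at -0.18 and +0.18. Free, it needs about 2 N to move and stays where it is left; clamped tight, it holds against 15 to 20 N. The knob rides on it.
- stop_plate (a point): Middle of the stop's upright aluminium plate: 6 mm thick in y (faces 3 mm either side of this point), from z 60 to 125 mm above the table and x -88 to +77 mm of the rack. Axes parallel to the rack's. It is fixed to a dark block, 40 x 50 x 34 mm, that rides on the front rail and carries the knob; plate and knob axis have the same y.
- knob (a joint): Clamp knob angle, rad: 0 fully tight, 1.3 fully loose (stops at both). Counter-clockwise, seen looking down on the knob, loosens it and increases the value. Starts at 0 to 0.12. The clamp bites below about 0.6 and is firm below 0.2; the stop runs free above 0.75. Turning takes 0.15 to 0.35 N m; it stays where it is left.
- knob_grip (a point): Grip point on the black knob's axis: a wing 46 long, 14 wide, 36 mm high on a 38 mm disc. z points out along the axis, tilted 0.61 rad from vertical towards -x of the rack (the robot); x along the wing, y across it (grip the 14 mm); turns with the knob. At angle 0.65 the wing lies in the rack's x-z plane. 26 mm above the disc, 10 below the wing's top: the tips of a TCP here clear the disc.
- jar: Squat round glass jar with a steel twist cap, 76 mm diameter, 105 mm high, about 0.45 kg, loose, upright on the rack's floor on one or the other side of the stop. Origin at the centre of its underside, z up.
- tumbler: Stainless steel drinking glass (open, no cap), 68 mm diameter at the rim, 115 mm high, loose on the rack's floor on the other side of the stop. Origin at the centre of its underside. A bystander.
- tall_jar: Tall glass jar with steel cap, 64 mm diameter, 170 mm high, standing on the table to the left of the rack. Origin at the centre of its underside. A bystander.
- colander: Orange plastic colander, 200 mm diameter, 85 mm high, with two side lugs, on the table to the right of the rack. Origin at the centre of its underside. A bystander.
Things that resemble listed ones, but are neither listed nor needed, are in the scene too. Leave any green, pink or red look-alike of the jar alone.

How it is judged:
On the way, in this order (a step that is already met when the one before it is completed fails the run):
1. the knob is turned loose (above 0.75 rad) (value of joint knob above 0.75 rad), for 0.1 s.
2. the loosened stop is brought up to the jar (gap at most 5 mm) (y of jar in the frame of stop_plate between -0.046 and 0.046 m and value of joint knob above 0.6 rad), for 0.1 s.
3. the knob is turned tight (below 0.2 rad) with the stop at the jar (y of jar in the frame of stop_plate between -0.046 and 0.046 m and value of joint knob below 0.2 rad), for 0.2 s.
At the end, for the whole second after the job is handed in: Knob tight (below 0.2 rad); stop at rest, its plate at most 5 mm from the side of the jar; jar upright (within 0.1 rad), at rest, within 15 mm of where it stood; tumbler, tall jar and colander upright and within 20 mm of where they stood (all of step 3 and distance of jar from where it was at the start of the episode below 0.015 m and angle between each of jar, tumbler, tall_jar, colander's own z axis and vertical below 0.1 rad and linear speed of jar below 0.02 m/s and velocity of joint stop between -0.01 and 0.01 m/s and distance of each of tumbler, tall_jar, colander from where it was at the start of the episode below 0.02 m); the robot touches nothing.
It fails at once if the jar is tipped (over 0.3 rad) (angle between jar's own z axis and vertical above 0.3 rad).
It fails at once if the jar is shoved more than 15 mm (distance of jar from where it was at the start of the episode above 0.015 m).
It fails at once if a bystander is moved more than 20 mm or tipped (distance of any of tumbler, tall_jar, colander from where it was at the start of the episode above 0.02 m or angle between any of tumbler, tall_jar, colander's own z axis and vertical above 0.3 rad).
It also fails if it takes over 48 s, if anything falls off the work surface, if the arm or the gripper's body presses on something with over 40 N, if the wrist force passes 120 N, or if a joint passes its speed limit or range.

## Working session

There is one attempt and no reset: what is moved stays moved. The work goes in short steps, each a Python script; the robot and the scene stay as the last script left them, time stands still between calls to the robot, and variables do not carry over. Pictures are saved under pics/ and viewed, at most 10 in all, crops included, and the job is handed in when it is done.

```bash
mkdir -p pics; ls
python3 - <<'E'
from cell import *
import cv2
for n in ("scene","side"):
    im=snapshot(n); cv2.imwrite(f"pics/{n}0.png",im[:,:,::-1])
    c=calibration(n); R=cv2.Rodrigues(c["rvec"])[0]; print(n,c["camera_matrix"].tolist(),(-R.T@c["tvec"]).round(3),R.round(2).tolist())
print(monitor.state())
E
```

```text
pics
scene [[443.39612960695695, 0.0, 319.33179901602364], [0.0, 443.39612960695695, 240.7976209308846], [0.0, 0.0, 1.0]] [ 1.361 -0.708  1.03 ] [[0.67, 0.74, 0.01], [0.5, -0.45, -0.75], [-0.55, 0.5, -0.67]]
side [[505.52663934248284, 0.0, 314.0856981315434], [0.0, 505.52663934248284, 239.19057098155477], [0.0, 0.0, 1.0]] [ 0.082 -0.893  1.075] [[0.87, -0.5, 0.0], [-0.34, -0.6, -0.72], [0.36, 0.63, -0.69]]
{'clock': 0.1, 'joint_positions': array([ 1.02600250e+00,  1.50929653e-01,  1.43790757e+00, -9.97365971e-06,
        1.55379532e+00, -1.34034781e-01]), 'joint_vel': array([-0.00011502, -0.000951  , -0.00019111, -0.00115392, -0.00037032,
       -0.00061793]), 'joint_torque': array([ 4.10126522e-03, -7.14388633e+01, -5.71797824e+01, -2.87019830e-04,
        7.08041320e-03,  5.73260181e-06]), 'tcp_pos': array([0.22954454, 0.52699592, 0.249469  ]), 'ee_rot': array([-6.40623355e-01, -3.07523781e+00,  1.54530805e-03]), 'force': array([ 0.03342267, -0.8678315 ,  1.49658469]), 'wrist_torque': array([-0.00974932,  0.00855329,  0.03766504]), 'finger_force': 0.0, 'width': 0.08530901235492415}
```

View pics/scene0.png

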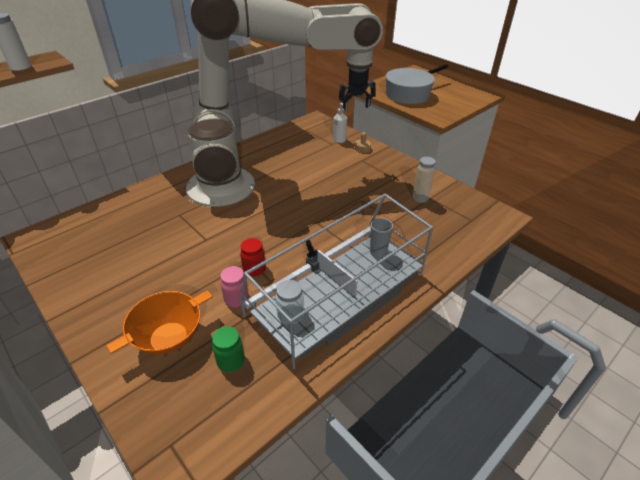

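View pics/side0.png

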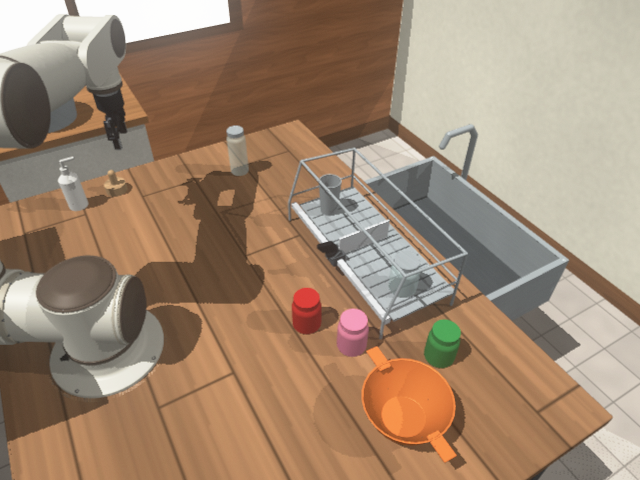

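```bash
cat > h.py <<'E'
import numpy as np, cv2
from cell import *
from scipy.spatial.transform import Rotation as Ro
def ray(c,uv):
    R=cv2.Rodrigues(np.array(c["rvec"]))[0]; o=-R.T@np.ravel(c["tvec"])
    d=R.T@np.linalg.inv(c["camera_matrix"])@np.array([uv[0],uv[1],1.]); return o,d/np.linalg.norm(d)
def onz(c,uv,z):
    o,d=ray(c,uv); return o+d*(z-o[2])/d[2]
def tri(*cu):
    A=np.zeros((3,3));b=np.zeros(3)
    for c,uv in cu:
        o,d=ray(c,uv);P=np.eye(3)-np.outer(d,d);A+=P;b+=P@o
    p=np.linalg.solve(A,b)
    return p,max(np.linalg.norm((np.eye(3)-np.outer(*[ray(c,uv)[1]]*2))@(p-ray(c,uv)[0])) for c,uv in cu)
def proj(c,p): return cv2.projectPoints(np.array([p],float),c["rvec"],c["tvec"],c["camera_matrix"],None)[0].ravel()
E
python3 - <<'E'
import cv2,numpy as np
a=cv2.imread("pics/scene0.png")[185:365,232:438]; b=cv2.imread("pics/side0.png")[140:340,280:470]
cv2.imwrite("pics/c1.png",cv2.resize(a,None,fx=3.3,fy=3.3,interpolation=cv2.INTER_CUBIC))
cv2.imwrite("pics/c2.png",cv2.resize(b,None,fx=3,fy=3,interpolation=cv2.INTER_CUBIC))
E
```

```text
(no output)
```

View pics/c1.png

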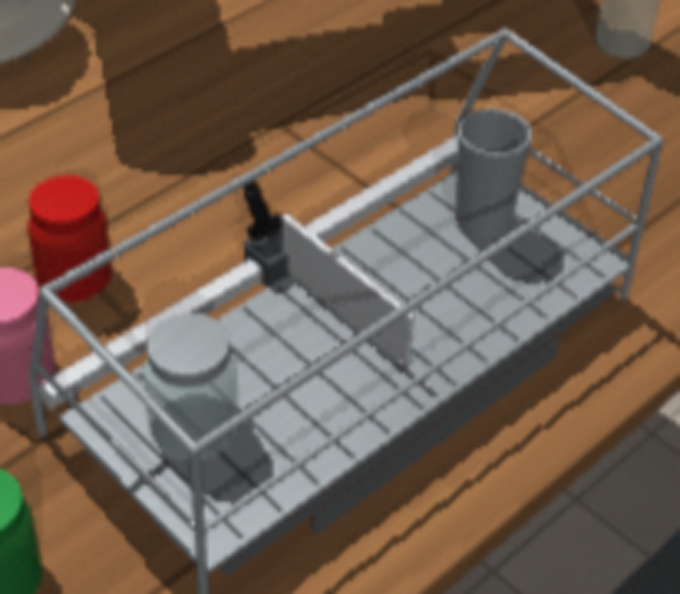

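View pics/c2.png

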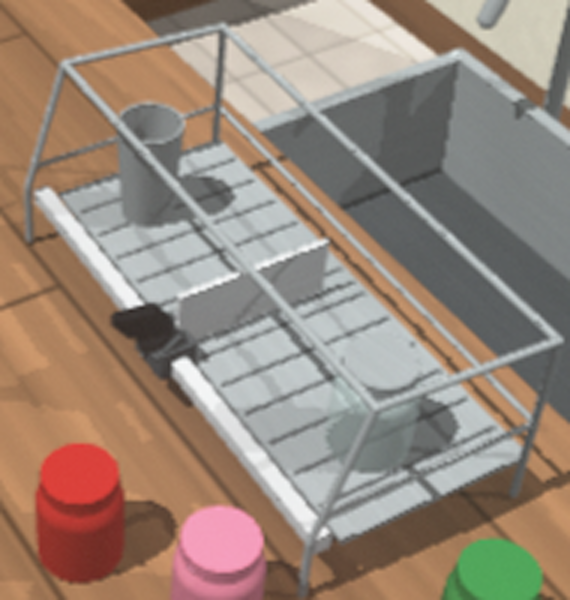

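c1 (scene crop) shows the wire corners at (505,37),(656,140),(45,292),(198,450), the plate's top edge from (287,217) to (410,318), and the jar cap at (190,343). c2 (side crop) shows the same corners at (65,65),(222,30),(375,410),(560,342), the plate edge from (180,298) to (326,243), and the cap at (385,358).

Run:
```python
from h import *
s,d=calibration("scene"),calibration("side")
P={"A":((505,37),(65,65)),"B":((656,140),(222,30)),"C":((45,292),(375,410)),"D":((198,450),(560,342)),
"pf":((287,217),(180,298)),"pb":((410,318),(326,243)),"cap":((190,343),(385,358)),"knob":((254,190),(143,318))}
Q={}
for k,(a,b) in P.items():
    Q[k],e=tri((s,np.array(a)/3.3+(232,185)),(d,np.array(b)/3+(280,140))); print(k,Q[k].round(4),round(e,4))
y=Q["A"]-Q["C"]+Q["B"]-Q["D"]; th=np.arctan2(-y[0],y[1]); print("yaw",th,np.arctan2(*(Q["pb"]-Q["pf"])[[1,0]]))
ex=np.array([np.cos(th),np.sin(th),0]);ey=np.array([-np.sin(th),np.cos(th),0])
m=(Q["A"]+Q["B"]+Q["C"]+Q["D"])/4; O=m-ex*.0225; O[2]=0; print("O",O)
for k in Q: print(k,((Q[k]-O)@ex).round(4),((Q[k]-O)@ey).round(4))
```

```text
A [0.6704 0.2047 0.2103] 0.0009
B [0.852  0.1997 0.1969] 0.0029
C [ 0.6559 -0.3154  0.2122] 0.0022
D [ 0.8433 -0.319   0.1973] 0.003
pf [ 0.6464 -0.0536  0.1199] 0.0029
pb [ 0.8075 -0.0588  0.1195] 0.0017
cap [ 0.7339 -0.2374  0.1599] 0.0021
knob [ 0.6029 -0.0574  0.1224] 0.0061
yaw -0.022344575605598906 -0.032229706426681395
O [ 0.73288795 -0.05698814  0.        ]
A -0.0683 0.2602
B 0.1133 0.2593
C -0.0712 -0.26
D 0.1162 -0.2595
pf -0.0866 0.0014
pb 0.0747 -0.0002
cap 0.0051 -0.1803
knob -0.13 -0.0034
```

```bash
cat >> h.py <<'E'
th=-0.0235
O=np.array([0.7329,-0.0570,0]); RR=Ro.from_euler("z",th).as_matrix()
T=.61
def W(p): return O+RR@np.array(p,float)
def L(p): return RR.T@(np.array(p)-O)
AX=np.array([-np.sin(T),0,np.cos(T)])
def rot(a,flip=0):
    w=np.array([np.cos(T),0,np.sin(T)]); w=Ro.from_rotvec(AX*(a-.65)).apply(w)*(-1 if flip else 1)
    z=-AX; return Ro.from_matrix(RR@np.column_stack([w,np.cross(z,w),z])).as_rotvec()
G=np.array([-.13,-.001,.115])
E
python3 - <<'E'
from h import *
for f in (0,1):
  for a in (0,.65,1.3):
    for y in (0,-.14):
      for b in (0,.12):
        q=kinematics.inverse_kinematics(W(G+[0,y,0]+b*AX),rot(a,f)); print(f,a,y,b,None if q is None else np.round(q,2))
c=calibration("wrist");st=monitor.state();R=Ro.from_rotvec(st["ee_rot"]).as_matrix()
Rc=cv2.Rodrigues(c["rvec"])[0]; print(R.T@(-Rc.T@np.ravel(c["tvec"])-st["tcp_pos"]),(Rc@R).round(2),c["camera_matrix"][0])
E
```

```text
0 0 0 0 [-0.3   0.    2.    0.29  0.56  1.74]
0 0 0 0.12 [-0.35 -0.26  2.01  0.25  0.82  1.78]
0 0 -0.14 0 [-0.59  0.08  1.93  0.51  0.67  1.33]
0 0 -0.14 0.12 [-0.68 -0.17  1.94  0.46  0.92  1.37]
0 0.65 0 0 [-0.3   0.    2.    0.29  0.56  1.09]
0 0.65 0 0.12 [-0.35 -0.26  2.01  0.25  0.82  1.13]
0 0.65 -0.14 0 [-0.59  0.08  1.93  0.51  0.67  0.68]
0 0.65 -0.14 0.12 [-0.68 -0.17  1.94  0.46  0.92  0.72]
0 1.3 0 0 [-0.3   0.    2.    0.29  0.56  0.44]
0 1.3 0 0.12 [-0.35 -0.26  2.01  0.25  0.82  0.48]
0 1.3 -0.14 0 [-0.59  0.08  1.93  0.51  0.67  0.03]
0 1.3 -0.14 0.12 [-0.68 -0.17  1.94  0.46  0.92  0.07]
1 0 0 0 [-0.3   0.    2.    0.29  0.56 -1.4 ]
1 0 0 0.12 [-0.35 -0.26  2.01  0.25  0.82 -1.37]
1 0 -0.14 0 [-0.59  0.08  1.93  0.51  0.67 -1.81]
1 0 -0.14 0.12 [-0.68 -0.17  1.94  0.46  0.92 -1.77]
1 0.65 0 0 [-0.3   0.    2.    0.29  0.56 -2.05]
1 0.65 0 0.12 [-0.35 -0.26  2.01  0.25  0.82 -2.02]
1 0.65 -0.14 0 [-0.59  0.08  1.93  0.51  0.67 -2.46]
1 0.65 -0.14 0.12 [-0.68 -0.17  1.94  0.46  0.92 -2.42]
1 1.3 0 0 [-0.3   0.    2.    0.29  0.56 -2.7 ]
1 1.3 0 0.12 [-0.35 -0.26  2.01  0.25  0.82 -2.67]
1 1.3 -0.14 0 None
1 1.3 -0.14 0.12 None
[ 0.07016277 -0.00024708 -0.12405601] [[-0.    1.   -0.  ]
 [-0.96 -0.   -0.28]
 [-0.28  0.    0.96]] [387.11660697   0.         315.27409667]
```

Run:
```python
from h import *
env.goto(W(G+.13*AX),rot(.06))
c=calibration("wrist"); im=snapshot("wrist"); cv2.imwrite("pics/w1.png",im[:,:,::-1])
np.save("w1.npy",np.array([c["camera_matrix"],c["rvec"],c["tvec"]],object),allow_pickle=True)
st=monitor.state(); print(st["clock"],st["tcp_pos"],L(st["tcp_pos"]))
for k in (-.0,.036): print(proj(c,W(G+(k-.026)*AX)))
```

```text
Traceback (most recent call last):
ValueError: could not broadcast input array from shape (3,3) into shape (3,)
```

View pics/w1.png

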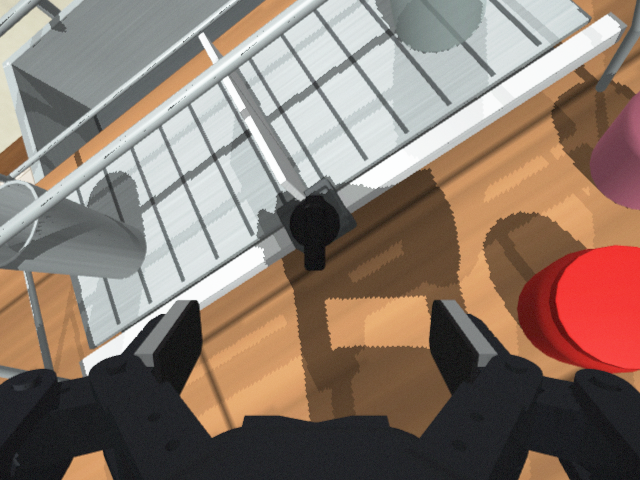

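w1 shows the knob wing upright in the image (column about 315, from the disc at (314,218) to the wing's end at (315,270)). It is centred between the fingers and aligned with the tool's x axis. I'll take a second view for its position.

Run:
```python
from h import *
import json
v=[]
for i,off in enumerate(([0,0,0],[-.035,-.035,.0])):
    env.move_linear(W(G+.13*AX+off),feed=.2) if i else None
    c=calibration("wrist"); im=snapshot("wrist"); g=im.max(2); p=proj(c,W(G)).astype(int)
    cv2.imwrite(f"pics/w{i+2}.png",im[:,:,::-1])
    y0,x0=p[1]-75,p[0]-75; m=(g[y0:y0+150,x0:x0+150]<34).astype(np.uint8)
    n,l,s,ce=cv2.connectedComponentsWithStats(m); print(p,s[1:][s[1:,4]>60].tolist())
    k=1+s[1:,4].argmax(); ys,xs=np.where(l==k); 
    b=ys.max(); u=xs[(ys>b-6)]; uv=(u.mean()+x0,b+.5+y0); print(uv,[(int(r+y0),int(xs[ys==r].min()+x0),int(xs[ys==r].max()+x0)) for r in range(ys.min(),b+1,5)])
    v.append((c,uv)); print("pred end",proj(c,W(G+.01*AX)-.023*Ro.from_rotvec(rot(.06)).apply([1,0,0])))
p,e=tri(*v); print(L(p),e,"G",L(p+.023*Ro.from_rotvec(rot(.06)).apply([1,0,0])-.01*RR@AX))
print(monitor.state()["clock"])
a,b=[cv2.imread(f"pics/w{i}.png") for i in (2,3)]
cv2.imwrite("pics/wc.png",np.hstack([cv2.resize(a[140:300,230:400],None,fx=2.3,fy=2.3),cv2.resize(b[100:300,230:400],None,fx=2.3,fy=2.3)[:368]]))
```

```text
[316 233] [[49, 38, 50, 75, 2431]]
(np.float64(314.17021276595744), np.float64(270.5)) [(196, 308, 322), (201, 304, 325), (206, 296, 332), (211, 293, 335), (216, 291, 338), (221, 290, 339), (226, 290, 339), (231, 291, 337), (236, 293, 336), (241, 298, 331), (246, 304, 324), (251, 305, 324), (256, 305, 324), (261, 305, 324), (266, 305, 324)]
pred end [316.23349605 269.97594527]
[253 220] [[62, 41, 41, 69, 1444]]
(np.float64(250.51), np.float64(254.5)) [(186, 255, 259), (191, 243, 264), (196, 256, 272), (201, 257, 276), (206, 256, 279), (211, 257, 280), (216, 257, 279), (221, 255, 278), (226, 253, 276), (231, 241, 271), (236, 241, 265), (241, 241, 263), (246, 242, 261), (251, 242, 259)]
pred end [252.55083675 255.12625903]
[-0.15128396  0.01251355  0.11425481] 0.0003784130074217641 G [-0.12989047 -0.00028275  0.11700676]
2.975
```

View pics/wc.png

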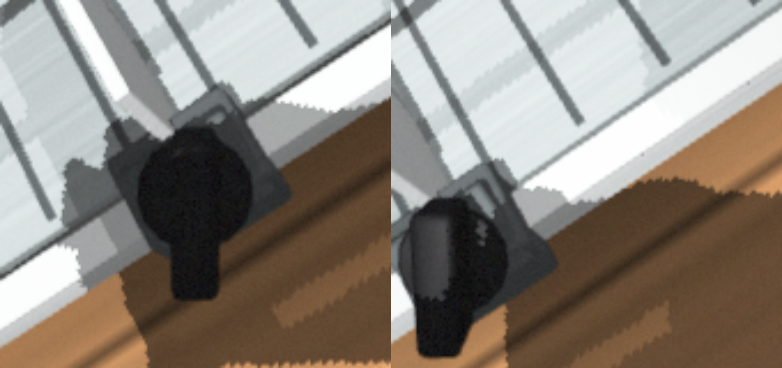

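wc shows the knob clearly, wing centred and aligned. The triangulated grip point is about (-0.130, 0.000, 0.117) in the rack frame.

```bash
sed -i 's/^G=.*/G=np.array([-.130,-.0005,.117])/' h.py
python3 - <<'E'
from h import *
def s(t): x=monitor.state(); print(t,round(x["clock"],2),L(x["tcp_pos"]).round(4),x["force"].round(1),x["wrist_torque"].round(2),round(x["width"],4),round(x["finger_force"],1),x["joint_positions"][5].round(3))
effector.move_gripper(.045)
env.move_linear(W(G+.06*AX),rot(.06),feed=.2); s("pre")
h=env.move_linear(W(G),feed=.08,threshold=12); print(h); s("at")
if not h:
    effector.move_gripper(0.0); s("closed")
    for k in range(3):
        q=monitor.state()["joint_positions"].copy(); q[5]-=1.13/3; env.goto_joints(q); s("turn")
    im=snapshot("wrist"); cv2.imwrite("pics/w4.png",im[:,:,::-1])
E
```

```text
pre 4.1 [-0.1646 -0.0005  0.1664] [-0.1  0.5 -0.2] [ 0.04  0.32 -0.04] 0.0449 0.0 1.709
False
at 5.0 [-0.13   -0.0005  0.1174] [ 0.  -0.2 -0.9] [-0.01  0.31 -0.03] 0.0446 0.0 1.689
closed 5.38 [-0.13   -0.0005  0.1176] [-5.7  0.5  5.6] [0.1  0.44 0.23] 0.013 59.1 1.689
turn 5.85 [-1.299e-01 -1.000e-04  1.178e-01] [ 6.   5.4 -2.8] [ 0.57 -0.33  0.64] 0.0135 58.9 1.312
turn 6.32 [-0.1299  0.      0.1178] [ 5.5  1.6 -4.9] [ 0.12 -0.1   0.32] 0.013 58.8 0.935
turn 6.78 [-1.300e-01  1.000e-04  1.178e-01] [ 2.   1.1 -4.7] [0.12 0.35 0.27] 0.0131 59.1 0.562
```

Run:
```python
from h import *
def s(t): x=monitor.state(); print(t,round(x["clock"],2),L(x["tcp_pos"]).round(4),x["force"].round(1),x["wrist_torque"].round(2),round(x["width"],4))
p=L(monitor.state()["tcp_pos"])
h=env.move_linear(W([p[0],-.06,p[2]]),feed=.06,threshold=20);print(h);s("a")
if not h: h=env.move_linear(W([p[0],-.122,p[2]]),feed=.06,threshold=20);print(h);s("b")
for n in ("wrist","scene","side"):
    cv2.imwrite(f"pics/{n}5.png",snapshot(n)[:,:,::-1])
a=cv2.imread("pics/wrist5.png");b=cv2.imread("pics/scene5.png")[215:365,232:392]; d=cv2.imread("pics/side5.png")[190:340,320:480]
f=lambda x:cv2.resize(x,(400,300) if x is a else (400,375),interpolation=cv2.INTER_CUBIC)
cv2.imwrite("pics/v5.png",np.vstack([np.hstack([f(b),f(d)])[:,:800],np.pad(cv2.resize(a,(300,225)),((0,0),(0,500),(0,0)))]))
```

```text
False
a 7.98 [-0.13   -0.0601  0.1177] [ 5.2 -1.9 -6.4] [-0.09  0.18 -0.2 ] 0.0129
False
b 9.17 [-0.1299 -0.1221  0.1177] [ 6.4 -1.8 -7.6] [-0.17  0.15 -0.24] 0.0131
```

View pics/v5.png

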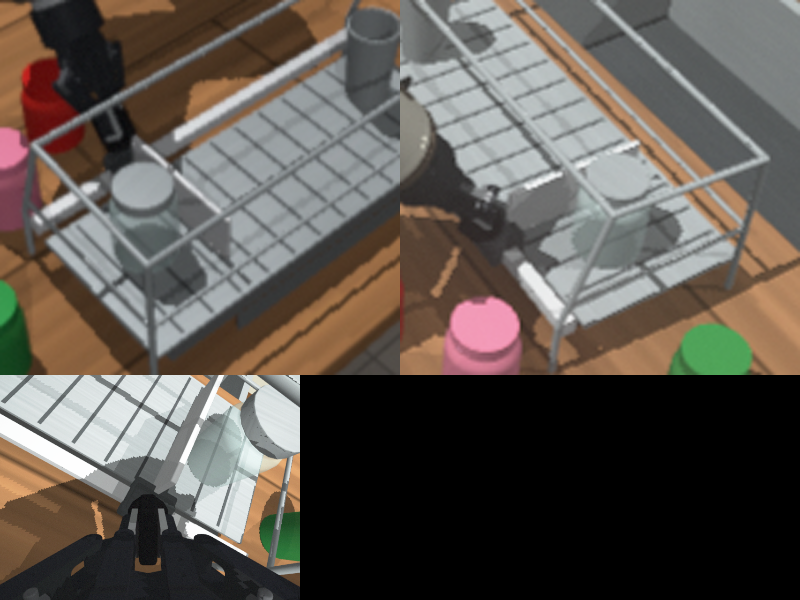

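v5 shows the plate upright with about a 15–20 mm gap to the jar. The jar's cap centre is at (142,184) in the scene crop and (621,174) in the side crop. I'll recheck its y, then close the gap in small increments while watching the force.

Run:
```python
from h import *
s,d=calibration("scene"),calibration("side")
p,e=tri((s,np.array((142,184))/2.5+(232,215)),(d,np.array((221,174))/2.5+(320,190)));print(L(p).round(4),e)
x0=L(monitor.state()["tcp_pos"])
for y in (-.128,-.132,-.1345,-.1365,-.1385,-.1405):
    env.move_linear(W([x0[0],y,x0[2]]),feed=.02)
    st=monitor.state(); print(round(st["clock"],2),L(st["tcp_pos"])[1].round(4),(RR.T@st["force"]).round(2),st["wrist_torque"].round(3))
for n in ("wrist","scene","side"): cv2.imwrite(f"pics/{n}6.png",snapshot(n)[:,:,::-1])
a=cv2.imread("pics/wrist6.png")[0:240,320:640];b=cv2.imread("pics/scene6.png")[215:365,232:392]; d=cv2.imread("pics/side6.png")[190:340,320:480]
f=lambda x,w,h:cv2.resize(x,(w,h),interpolation=cv2.INTER_CUBIC)
cv2.imwrite("pics/v6.png",np.vstack([np.hstack([f(b,400,375),f(d,400,375)]),np.pad(f(a,300,225),((0,0),(0,500),(0,0)))]))
```

```text
[ 0.004  -0.1819  0.1612] 0.002220773263412737
9.77 -0.1281 [ 4.74 -0.87 -6.28] [-0.11   0.271 -0.177]
10.12 -0.1321 [ 4.65 -1.38 -7.47] [-0.128  0.166 -0.166]
10.39 -0.1345 [ 5.67 -1.15 -6.84] [-0.055  0.189 -0.179]
10.64 -0.1365 [ 6.44 -0.51 -6.23] [ 0.003  0.081 -0.141]
10.89 -0.1383 [ 5.69  0.85 -6.27] [0.185 0.081 0.009]
11.14 -0.1401 [ 4.92  2.76 -5.4 ] [0.382 0.025 0.196]
```

View pics/v6.png

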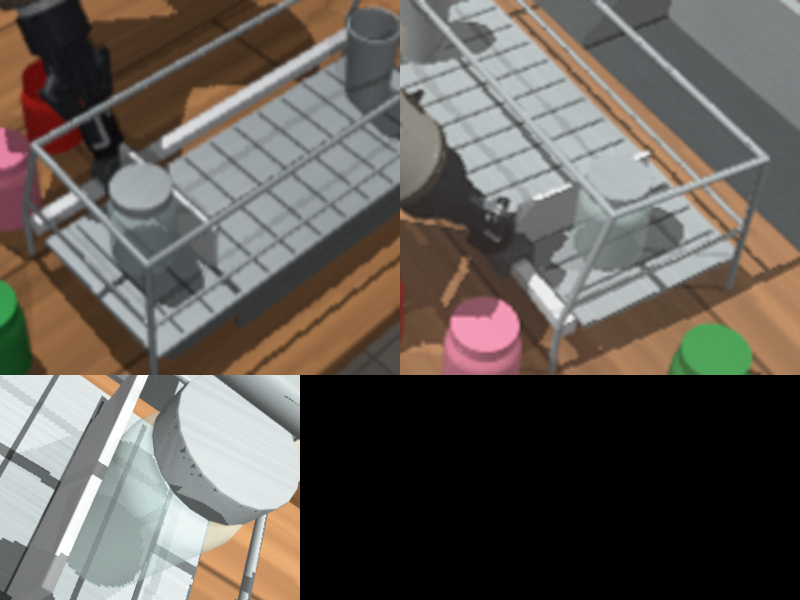

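v6 shows the plate up against the jar, which is upright. The reaction force rose by about 4 N from y = -0.137, so contact is made. Next I tighten.

Run:
```python
from h import *
def s(t): x=monitor.state(); print(t,round(x["clock"],2),L(x["tcp_pos"]).round(4),(RR.T@x["force"]).round(1),"axis torque",(RR@AX@x["wrist_torque"]).round(2),x["joint_positions"][5].round(3),round(x["width"],4))
q=monitor.state()["joint_positions"].copy(); q0=q[5]; s("0")
for d in (.4,.8,1.1,1.16,1.2,1.24):
    q[5]=q0+d; env.goto_joints(q); s(d)
```

```text
0 11.29 [-0.1299 -0.1401  0.1177] [ 4.9  3.3 -5.4] axis torque -0.09 0.139 0.0132
0.4 11.78 [-0.1297 -0.1402  0.1179] [ 7.  -1.9 -7.5] axis torque -0.19 0.54 0.0131
0.8 12.26 [-0.1297 -0.1406  0.1179] [ 7.2 -5.1 -7.1] axis torque -0.18 0.94 0.0127
1.1 12.66 [-0.1299 -0.1409  0.1178] [ 4.2 -7.8 -7.8] axis torque -0.08 1.24 0.013
1.16 12.91 [-0.1299 -0.141   0.1178] [ 3.7 -8.2 -9. ] axis torque -0.12 1.3 0.0132
1.2 13.16 [-0.1299 -0.141   0.1177] [ 3.9 -9.5 -7.9] axis torque 0.22 1.34 0.0132
1.24 13.41 [-0.1299 -0.141   0.1178] [ 3.3 -8.9 -9.2] axis torque 1.29 1.379 0.0128
```

The torque jumped to 1.3 N·m, so the knob is at its end stop. Next: release, retreat and look.

Run:
```python
from h import *
effector.move_gripper(.045)
st=monitor.state(); p=st["tcp_pos"]; A=RR@AX
env.move_linear(p+.07*A,feed=.1); env.move_linear(p+.16*A+[-.05,0,.03],feed=.2)
for n in ("wrist","scene","side"): cv2.imwrite(f"pics/{n}7.png",snapshot(n)[:,:,::-1])
a=cv2.imread("pics/wrist7.png");b=cv2.imread("pics/scene7.png")[215:365,232:392]; d=cv2.imread("pics/side7.png")[190:340,320:480]
f=lambda x,w,h:cv2.resize(x,(w,h),interpolation=cv2.INTER_CUBIC)
cv2.imwrite("pics/v7.png",np.vstack([np.hstack([f(b,400,375),f(d,400,375)]),np.pad(f(a,300,225),((0,0),(0,500),(0,0)))]))
print(monitor.state()["clock"],monitor.state()["force"])
```

```text
15.6917 [ 0.89111774  0.62285414 -0.60658122]
```

View pics/v7.png

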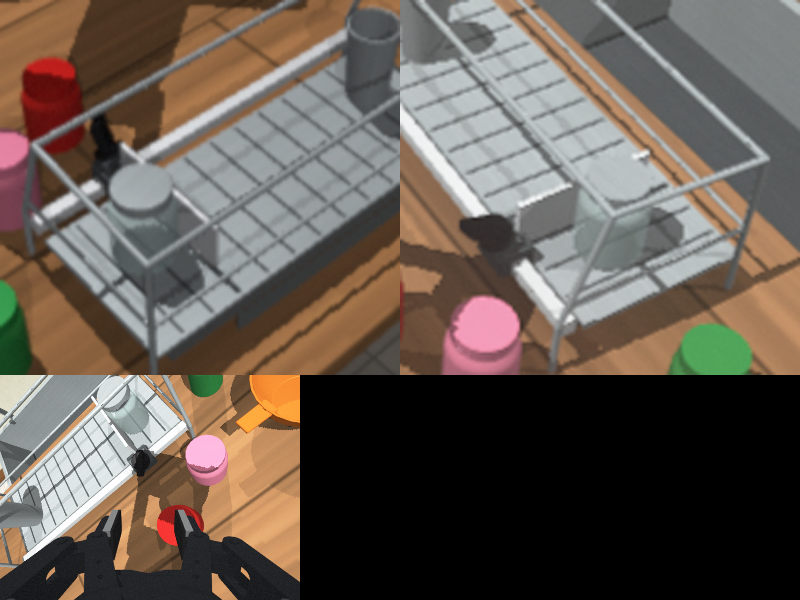

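v7 shows the plate against the upright jar (cap at (142,184) in the scene crop, as before), the knob free and the gripper clear. Handing in.

```bash
python3 -c "
from cell import ticket; print(ticket.close_job())"
```

```text
the job is handed in; nothing more can be done
None
```

I handed the job in at about 16 s on the robot's clock: the stop's plate is against the jar, the knob is turned tight to its end stop and the gripper is clear. The jar is upright and by my estimate was shoved only a few millimetres, and the arm kept clear of the tumbler, tall jar and colander; the hand-in returned no verdict.

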